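# Dress the sloping plaster face with a rubbing block

### The arm

A 7-joint arm with a two-finger parallel gripper is mounted at the origin on the work surface. World frame = base frame: x ahead of the robot, y to its left, z up, the work surface at z = 0. Lengths are in m, angles in rad, forces in N, time in s.
With the tool pointing down it reaches from about 0.425 to 0.925 m from the base axis. Payload 6.8 kg.
Tool frame: the origin (TCP) lies midway between the tips of the shut fingers; the grasp point (between the pads) lies 19 mm behind it (r.grip_depth is the distance from the TCP to the grasp point, in m); z points along the fingers, y is the line along which they close (so a half turn about z gives the same grasp; the last joint's range is limited). The gripper opens to 85 mm and grips with 20 to 120 N. Pads are 22 mm wide; open, the fingers measure 114 mm over their backs; the gripper's body (76 mm by 85 mm) begins 54 mm behind the grasp point. The pads swing forward as they close: fully open they stand 13 mm farther back than shut.
Start: joints at [-1.243, 0.477, 0.022, 1.555, -0.011, 1.109, -0.083], TCP at [0.285, 0.612, 0.208] pointing down, gripper open.
Joint ranges: [-2.96, 2.96], [-0.34, 2.1], [-1.41, 1.46], [0.24, 2.44], [-1.37, 4.51], [0.17, 1.92], [-2.96, 2.96]. Speed limits (rad/s): [2.39, 2.39, 3.14, 3.14, 3.14, 3.14, 3.14].

### API

Orientations are given as a rotation vector (axis times angle).
In Python, from bench import telemetry, grab_frame, calibration, order, silhouettes, r gives the robot as it stands.
- The arm moves only by the tool apply_moves, never from a script. Its argument "moves" is a list of rows, each a list of 7 numbers: the turn, a rotation vector about the tool's x, y, z scaled (see below), then the shift along the tool's x, y, z scaled (see below), then the opening, from -1 (shut) to 1 (fully open). A call has exactly 8 rows; each row shifts and turns the commanded pose from where the row before left it, along the tool's axes as they then stand; what a row does not reach is not made up. The controller multiplies each number of a shift by 1000 mm and each number of a turn by 6 degrees. A row lasts 1/12 s, in which the tool goes at most 41.7 mm and 7.16 degrees, less where a joint would pass 70% of its speed; a pose out of reach is approached as far as the arm can. A call with a number of a shift or a turn outside -1 to 1 is refused whole. A call with a gripper value outside its range is refused whole. The fingers move at their own pace and stop on an object; "grip_force" is the grip in N (left out, the last holds). Time passes only in rows, so rows that do not move let the fingers close, or fill a call up. It gives the time, the measured TCP pose, the force, the opening and the grip force at its end, in the units of the state.
- telemetry.get_obs(): the state, without advancing time (a new reading comes with each control period).
- grab_frame(name): name is "side" or "top"; returns the picture (384x512x3 uint8, blue, green, red); there is no depth.
- calibration(name): a dict with "fx", "fy", "cx", "cy" (pixels), "world_from_camera" (4x4, takes a point from camera to world coordinates). Camera axes: x right, y down, z forward; pixel columns grow to the right and rows downward; lengths in m; the calibration is good to about 2 mm. A picture is of the moment at which its call begins. calibration takes no time and is no camera call.
- order.hand_in(): hands the job in; it is judged then, once.
Trained networks look in the newest picture that a camera, given by its name, has taken for a name from the list of things; names that differ only in an ending like _2 or _b are one class to them, and where a whole thing is asked for, a point or a joint stands for the part that bears it (a point fixed in the world has none). Each returns a list of dicts, best first, with "p" (0 to 1); they miss things now and then, are a little off and sometimes report something else, mostly with a low value. They report only what shows in the picture. A call takes as long as a camera call. They do not tell look-alikes from the thing itself.
- silhouettes(thing, camera): "mask" (384x512 bool, what is visible of it) and "extent" ([centre column, centre row, width, height] in pixels, round what is visible of it).
The state is a dict: "clock": time; "joints": joint angles; "qvel": joint speeds; "tau": joint torques, N m; "tcp_pos": TCP position; "orientation": TCP orientation; "contact_force": force on the tool from outside, world axes, zero at the start; "moment": the same for the moment, N m; "grip_width": finger opening in m; "gripper_force": force on a finger pad.
Only numpy, scipy, OpenCV 4.12 (cv2) and the standard library are available. Lean on these libraries where they do the work, as an engineer would, in place of code of your own. Each camera call takes 0.05 s, during which the arm holds its last target. There are 200 camera calls.

### The job

Pick up the wooden rubbing block by its rib and rub down the bare sloping plaster face below the row of fossil vertebrae: lay the block's sole flat on the face, lengthwise, at the end on the robot's left (+y), press with about 8 N, and draw it slowly in one stroke to the end on the robot's right, flat and steadily pressed all the way, never over 25 N. Then set the block down sole-down in the middle of the rubber mat and let go. Do not shift or upset the jar, the wash bottle or the brush.

Things in the scene. Friction and masses are not known exactly. Their poses are not given: they have to be found in the camera images.
- rubbing_block: Loose wooden hand rubbing block, about 0.2 kg, starts sole-down on the bench. Base 80 (x) x 50 (y) x 18 mm high with a dark flat abrasive sole; on top a wooden rib to grip, 64 long (x) x 18 thick (y), from 18 to 59 mm above the sole. Origin at the centre of the sole (underside), z up through the rib, x along its length.
- stand: Fixed plywood wedge stand, footprint about 185 x 220 mm, carrying the plaster slab on dark foam. Origin on the bench below the slab's centre; z up, y along the slab's length, x up the slope (away from the robot).
- face_mid (a point): Centre of the slab's bare flat plaster face, about 102 mm above the bench; sinks with the slab. z: outward normal, leaning 30 degrees from vertical towards the robot; y: level along the face, to the robot's left; x: up the slope. The bare face spans y -110 to +110 and x -50 to +50 mm; brown vertebrae stand about 21 mm proud at x +68 to +90. Slab 30 mm thick.
- slab (a joint): How far the slab is pushed straight into its foam, along the face's normal: 0 at rest, at most 0.018 m. It starts to sink at about 2 N and gives about 1 mm for each further newton.
- mat: Fixed flat black rubber mat on the bench, 150 (x) x 130 (y) x 4 mm. Origin at the centre of its underside, on the bench.
- jar: Bystander: loose amber jar with a white cap, 66 mm across, 110 mm high. Origin at the centre of its underside.
- wash_bottle: Bystander: loose white bottle, 64 mm across, 150 mm high. Origin at the centre of its underside.
- brush: Bystander: loose brush lying on the bench, 180 mm long along its x. Origin at the centre of its underside.
Things that resemble listed ones, but are neither listed nor needed, are in the scene too. Leave any purple look-alike of the rubbing_block alone.

How it is judged:
On the way, in this order (a step that is already met when the one before it is completed fails the run):
1. block flat on the face (within 0.14 rad), lengthwise, pressed with 3 to 16 N, left end: centre at y 50 to 90, x within 30 mm of face_mid (contact force between rubbing_block and stand between 3 and 16 N and z of rubbing_block in the frame of face_mid between -0.005 and 0.005 m and x of rubbing_block in the frame of face_mid between -0.03 and 0.03 m and angle between the z axis of rubbing_block and the z axis of face_mid, either way round below 0.14 rad and angle between the x axis of rubbing_block and the y axis of face_mid, either way round below 0.3 rad and y of rubbing_block in the frame of face_mid between 0.05 and 0.09 m), for 0.1 s.
2. block flat on the face (within 0.14 rad), lengthwise, pressed with 3 to 16 N, middle part 1 of 5: centre at y 30 to 50, x within 30 mm of face_mid (contact force between rubbing_block and stand between 3 and 16 N and z of rubbing_block in the frame of face_mid between -0.005 and 0.005 m and x of rubbing_block in the frame of face_mid between -0.03 and 0.03 m and angle between the z axis of rubbing_block and the z axis of face_mid, either way round below 0.14 rad and angle between the x axis of rubbing_block and the y axis of face_mid, either way round below 0.3 rad and y of rubbing_block in the frame of face_mid between 0.03 and 0.05 m), for 0.1 s.
3. block flat on the face (within 0.14 rad), lengthwise, pressed with 3 to 16 N, middle part 2 of 5: centre at y 10 to 30, x within 30 mm of face_mid (contact force between rubbing_block and stand between 3 and 16 N and z of rubbing_block in the frame of face_mid between -0.005 and 0.005 m and x of rubbing_block in the frame of face_mid between -0.03 and 0.03 m and angle between the z axis of rubbing_block and the z axis of face_mid, either way round below 0.14 rad and angle between the x axis of rubbing_block and the y axis of face_mid, either way round below 0.3 rad and y of rubbing_block in the frame of face_mid between 0.01 and 0.03 m), for 0.1 s.
4. block flat on the face (within 0.14 rad), lengthwise, pressed with 3 to 16 N, middle part 3 of 5: centre at y -10 to 10, x within 30 mm of face_mid (contact force between rubbing_block and stand between 3 and 16 N and z of rubbing_block in the frame of face_mid between -0.005 and 0.005 m and x of rubbing_block in the frame of face_mid between -0.03 and 0.03 m and angle between the z axis of rubbing_block and the z axis of face_mid, either way round below 0.14 rad and angle between the x axis of rubbing_block and the y axis of face_mid, either way round below 0.3 rad and y of rubbing_block in the frame of face_mid between -0.01 and 0.01 m), for 0.1 s.
5. block flat on the face (within 0.14 rad), lengthwise, pressed with 3 to 16 N, middle part 4 of 5: centre at y -30 to -10, x within 30 mm of face_mid (contact force between rubbing_block and stand between 3 and 16 N and z of rubbing_block in the frame of face_mid between -0.005 and 0.005 m and x of rubbing_block in the frame of face_mid between -0.03 and 0.03 m and angle between the z axis of rubbing_block and the z axis of face_mid, either way round below 0.14 rad and angle between the x axis of rubbing_block and the y axis of face_mid, either way round below 0.3 rad and y of rubbing_block in the frame of face_mid between -0.03 and -0.01 m), for 0.1 s.
6. block flat on the face (within 0.14 rad), lengthwise, pressed with 3 to 16 N, middle part 5 of 5: centre at y -50 to -30, x within 30 mm of face_mid (contact force between rubbing_block and stand between 3 and 16 N and z of rubbing_block in the frame of face_mid between -0.005 and 0.005 m and x of rubbing_block in the frame of face_mid between -0.03 and 0.03 m and angle between the z axis of rubbing_block and the z axis of face_mid, either way round below 0.14 rad and angle between the x axis of rubbing_block and the y axis of face_mid, either way round below 0.3 rad and y of rubbing_block in the frame of face_mid between -0.05 and -0.03 m), for 0.1 s.
7. block flat on the face (within 0.14 rad), lengthwise, pressed with 3 to 16 N, right end: centre at y -90 to -50, x within 30 mm of face_mid (contact force between rubbing_block and stand between 3 and 16 N and z of rubbing_block in the frame of face_mid between -0.005 and 0.005 m and x of rubbing_block in the frame of face_mid between -0.03 and 0.03 m and angle between the z axis of rubbing_block and the z axis of face_mid, either way round below 0.14 rad and angle between the x axis of rubbing_block and the y axis of face_mid, either way round below 0.3 rad and y of rubbing_block in the frame of face_mid between -0.09 and -0.05 m), for 0.1 s.
At the end, for the whole second after the job is handed in: The rubbing block stands at rest sole-down on the mat (tilt under 0.1 rad, sole less than 10 mm above the bench), its centre within 40 mm of the mat's centre, in any yaw (horizontal distance between rubbing_block and mat below 0.04 m and angle between rubbing_block's own z axis and vertical below 0.1 rad and height (world z) of rubbing_block between 0 and 0.01 m and linear speed of rubbing_block below 0.02 m/s); the robot touches nothing.
It fails at once if the block is pressed on the plaster or its stand with more than 25 N (contact force between rubbing_block and stand above 25 N).
It fails at once if the jar is shifted more than 30 mm (distance of jar from where it was at the start of the episode above 0.03 m).
It fails at once if the wash bottle is shifted more than 30 mm (distance of wash_bottle from where it was at the start of the episode above 0.03 m).
It fails at once if the brush is shifted more than 30 mm (distance of brush from where it was at the start of the episode above 0.03 m).
It fails at once if the jar or the wash bottle is tipped (angle between any of jar, wash_bottle's own z axis and vertical above 0.4 rad).
It also fails if it takes over 56 s, if anything falls off the work surface, if the arm or the gripper's body presses on something with over 40 N, if the wrist force passes 120 N, or if a joint passes its speed limit or range.

## Working session

There is one attempt and no reset: what is moved stays moved. The work goes in short steps, Python scripts to look and compute and a tool call to move; the robot and the scene stay as the last step left them, time stands still between calls to the robot, and variables do not carry over. Pictures are saved under pics/ and viewed, at most 10 in all, crops included, and the job is handed in when it is done.

Besides the shell and the picture viewer there is one more tool, called after "Call:" as name(argument=value, ...), one argument or row to a line, values as JSON. apply_moves: Moves the arm, as the interface text tells. Its arguments: {"type":"object","properties":{"moves":{"type":"array"},"grip_force":{"type":"number"}},"required":["moves"]}

```bash
mkdir -p pics; ls; cat > h.py <<'E'
import numpy as np,cv2
from bench import telemetry, grab_frame, calibration, order, silhouettes, r
from scipy.spatial.transform import Rotation as R
def ray(cam,u,v):
    c=calibration(cam);T=np.array(c["world_from_camera"])
    d=T[:3,:3]@np.array([(u-c["cx"])/c["fx"],(v-c["cy"])/c["fy"],1]);return T[:3,3],d
def onz(cam,u,v,z):
    o,d=ray(cam,u,v);return o+d*(z-o[2])/d[2]
def proj(cam,p):
    c=calibration(cam);T=np.linalg.inv(np.array(c["world_from_camera"]))
    q=T[:3,:3]@np.array(p)+T[:3,3];return np.array([c["fx"]*q[0]/q[2]+c["cx"],c["fy"]*q[1]/q[2]+c["cy"]])
E
python3 - <<'E'
from h import *
a=grab_frame("side");b=grab_frame("top")
cv2.imwrite("pics/side0.png",a);cv2.imwrite("pics/top0.png",b)
for t in ["rubbing_block","stand","face_mid","mat","jar","wash_bottle","brush"]:
  for c in ["side","top"]:
    for d in silhouettes(t,c)[:3]: print(t,c,round(d["p"],2),np.round(d["extent"],1),d["mask"].sum())
print(telemetry.get_obs())
for c in ["side","top"]: print(calibration(c))
E
```

```text
pics
rubbing_block side 0.76 [147.1 162.5  16.3  21. ] 311
rubbing_block side 0.7 [182.3 174.8  27.4  24.8] 511
rubbing_block top 0.77 [107.2 265.6  37.3  30.1] 732
rubbing_block top 0.74 [153.6 234.   29.9  37.6] 693
stand side 0.78 [238.9 217.9  83.6  98.5] 5583
stand top 0.61 [278.4 210.4 100.6  84.1] 6908
face_mid side 0.96 [238.7 209.5  75.7  87.2] 3721
face_mid top 0.81 [278.5 206.4 100.8  72.2] 6075
mat side 0.97 [273.8 329.4  86.7  73.9] 3449
mat top 0.61 [399.7 232.2  59.6  61.9] 2906
jar side 0.65 [241.1 153.9  20.2  31.5] 519
jar top 0.85 [166.9 158.9  34.5  31.1] 827
wash_bottle side 0.81 [332.5 256.1  33.3  57.9] 1277
wash_bottle top 0.58 [373.2 151.4  33.5  32.6] 842
brush side 0.73 [290.4 196.4  51.4  19.5] 408
brush top 0.69 [248.4 133.7  18.   61.3] 729
{'clock': 0.8, 'joints': array([-1.24309271,  0.47696715,  0.02240022,  1.55538067, -0.0114881 ,
        1.10930974, -0.08312295]), 'qvel': array([ 1.10410730e-04, -7.62610152e-04, -6.15151208e-04, -3.17713483e-04,
       -1.09842688e-03,  5.72563084e-05, -5.13324800e-04]), 'tau': array([-6.74492785e-04, -5.96250951e+
[... 539 characters left out ...]
.88793283, -0.25790077,  0.38087069,  0.15350824],
       [-0.45939351, -0.53878072,  0.70616779, -0.80070885],
       [ 0.02308457, -0.80199908, -0.59687903,  0.79943346],
       [ 0.        ,  0.        ,  0.        ,  1.        ]])}
{'fx': 386.9201428627939, 'fy': 386.9201428627939, 'cx': 257.0517246285432, 'cy': 191.52688587259584, 'world_from_camera': array([[-2.86332831e-02, -9.80309553e-01,  1.95379926e-01,
         3.87554212e-01],
       [-9.99570677e-01,  2.92952785e-02,  4.98778222e-04,
         3.05489284e-02],
       [-6.21266640e-03, -1.95281763e-01, -9.80727503e-01,
         1.00762747e+00],
       [ 0.00000000e+00,  0.00000000e+00,  0.00000000e+00,
         1.00000000e+00]])}
```

```bash
python3 - <<'E'
import cv2,numpy as np
a=cv2.imread("pics/top0.png");b=cv2.imread("pics/side0.png")
cv2.imwrite("pics/top0c.png",cv2.resize(a[90:330,60:460],None,fx=2,fy=2,interpolation=cv2.INTER_CUBIC))
cv2.imwrite("pics/side0c.png",cv2.resize(b[120:220,100:240],None,fx=5,fy=5,interpolation=cv2.INTER_CUBIC))
E
```

```text
(no output)
```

View pics/top0c.png

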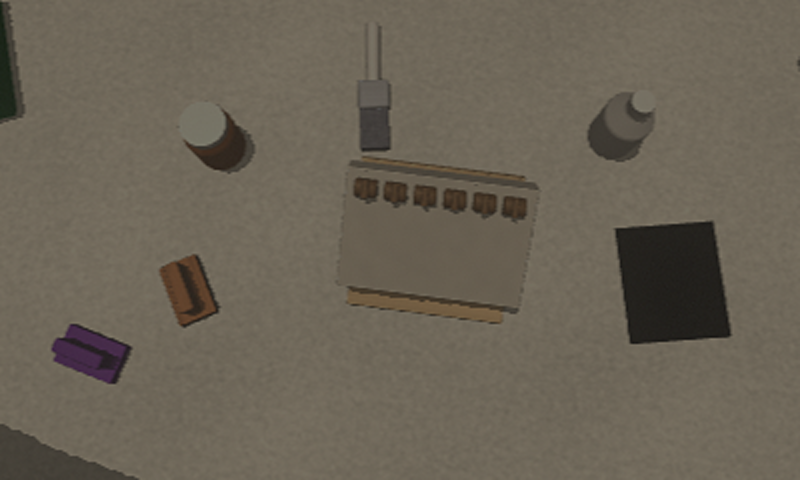

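View pics/side0c.png

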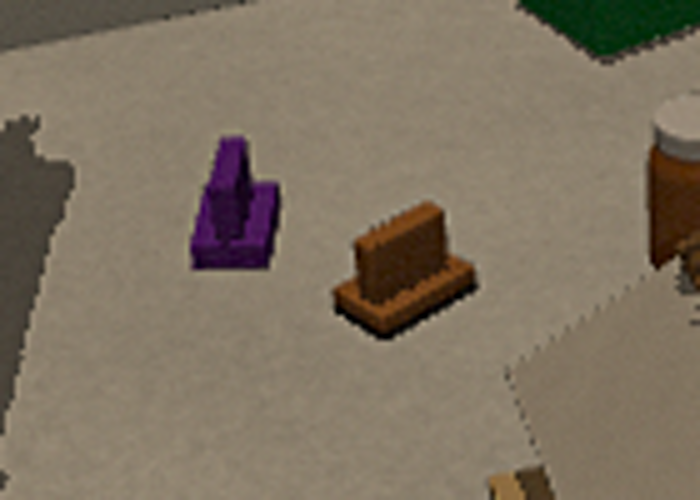

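View pics/side0.png

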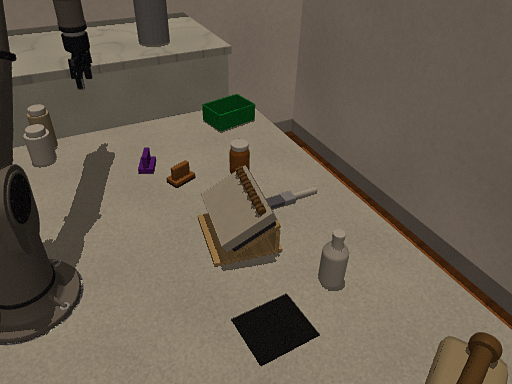

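Two candidates: the wooden one at top (154,234) / side (182,175), and a purple look-alike at top (107,266) / side (147,162). The brown wooden block with the dark sole fits, and the enlarged crop confirms it. The stand is at top (278,210), the mat at (400,232), the jar at (167,159), the brush at (248,134) and the bottle at (373,151). Next I fit the poses.

```bash
cat > fit.py <<'E'
from h import *
from scipy.optimize import minimize
def corners(b):
    return np.array([[x,y,z] for x in b[0] for y in b[1] for z in b[2]])
def render(cam,boxes,T,S=4):
    m=np.zeros((384*S,512*S),np.uint8)
    for b in boxes:
        p=np.array([proj(cam,T[:3,:3]@q+T[:3,3]) for q in corners(b)])
        h=cv2.convexHull((((p+.5)*S)).astype(np.float32)).astype(np.int32)
        cv2.fillConvexPoly(m,h,255)
    return cv2.resize(m,(512,384),interpolation=cv2.INTER_AREA)/255.
def cost(boxes,T,masks):
    c=0
    for cam,m in masks.items():
        q=render(cam,boxes,T);c+=1-np.minimum(q,m).sum()/np.maximum(q,m).sum()
    return c
def pose(x,y,z,yaw,slope=0):
    T=np.eye(4);T[:3,:3]=(R.from_euler('z',yaw)*R.from_euler('y',-slope)).as_matrix();T[:3,3]=x,y,z;return T
def fit(f,x0,step):
    best=None
    for s in (1,.5):
        sim=np.vstack([x0]+[np.array(x0)+np.eye(len(x0))[i]*step[i]*s for i in range(len(x0))])
        o=minimize(f,x0,method='Nelder-Mead',options=dict(initial_simplex=sim,xatol=1e-4,fatol=1e-4,maxiter=300));x0=o.x
    return o.x,o.fun
BLOCK=[([-.04,.04],[-.025,.025],[0,.018]),([-.032,.032],[-.009,.009],[.018,.059])]
def mk(t,near):
    return {c:min(silhouettes(t,c),key=lambda d:abs(d["extent"][0]-near[c][0])+abs(d["extent"][1]-near[c][1]))["mask"] for c in near}
E
cat > run1.py <<'E'
from fit import *
grab_frame("side");grab_frame("top")
m=mk("rubbing_block",{"side":(182,175),"top":(154,234)})
g=onz("top",153.6,234,.02);print(g)
for y0 in (.3,.6): print("block",fit(lambda p:cost(BLOCK,pose(p[0],p[1],0,p[2]),m),[g[0],g[1],y0],[.01,.01,.3]))
m=mk("mat",{"side":(274,329),"top":(400,232)});g=onz("top",399.7,232,0)
print("mat",fit(lambda p:cost([([-.075,.075],[-.065,.065],[0,.004])],pose(p[0],p[1],0,p[2]),m),[g[0],g[1],0],[.01,.01,.2]))
m=mk("face_mid",{"side":(239,210),"top":(278,206)});g=onz("top",278,210,.102)
S=lambda p:[([p[3],p[4]],[-.11,.11],[-.03,0]),([.068,.09],[-.1,.1],[0,.021])]
for P in ([g[0],g[1],-.1,-.05,.1],): print("slab",fit(lambda p:cost(S(p),pose(p[0],p[1],.102,p[2],np.pi/6),m),P,[.01,.01,.1,.01,.01]))
for t,u,v,z in (("jar",166,158,.1),("bottle",373,151,.07),("brush",248,134,.01)): print(t,onz("top",u,v,z))
E
python3 run1.py
```

```text
[0.48175103 0.29803388 0.02      ]Traceback (most recent call last):
  File "run1.py", line 5, in <module>
    for y0 in (.3,.6): print("block",fit(lambda p:cost(BLOCK,pose(p[0],p[1],0,p[2]),m),[g[0],g[1],y0],[.01,.01,.3]))
                                     ~~~^^^^^^^^^^^^^^^^^^^^^^^^^^^^^^^^^^^^^^^^^^^^^^^^^^^^^^^^^^^^^^^^^^^^^^^^^^^
  File "fit.py", line 23, in fit
    o=minimize(f,x0,method='Nelder-Mead',options=dict(initial_simplex=sim,xatol=1e-4,fatol=1e-4,maxiter=300));x0=o.x
    res = _minimize_neldermead(fun, x0, args, callback, bounds=bounds,
                               **options)
    fxc = func(xc)
    fx = function(np.copy(x), *(wrapper_args + args))
  File "run1.py", line 5, in <lambda>
    for y0 in (.3,.6): print("block",fit(lambda p:cost(BLOCK,pose(p[0],p[1],0,p[2]),m),[g[0],g[1],y0],[.01,.01,.3]))
                                                  ~~~~^^^^^^^^^^^^^^^^^^^^^^^^^^^^^^^^
  File "fit.py", line 15, in cost
    q=render(cam,boxes,T);c+=1-np.minimum(q,m).sum()/np.maximum(q,m).sum()
  File "fit.py", line 8, in render
    p=np.array([proj(cam,T[:3,:3]@q+T[:3,3]) for q in corners(b)])
                ~~~~^^^^^^^^^^^^^^^^^^^^^^^^
  File "h.py", line 10, in proj
    c=calibration(cam);T=np.linalg.inv(np.array(c["world_from_camera"]))
ValueError: time passes only in moves, steps and waits
```

```bash
sed -i 's/^def ray/import functools\ncalibration=functools.lru_cache(None)(calibration)\ndef ray/' h.py; python3 run1.py
```

```text
[0.48175103 0.29803388 0.02      ]
block (array([0.48033353, 0.2986455 , 0.37410871]), np.float64(1.058040610149214))
block (array([0.47952197, 0.29870333, 0.37511247]), np.float64(1.0579719783630397))
mat (array([ 0.47453779, -0.32462919,  0.05155269]), np.float64(0.07464988628278746))
slab (array([ 0.49094415, -0.01089173, -0.15483248, -0.03864102,  0.10938214]), np.float64(0.05948265315330892))
jar [0.65829498 0.25047425 0.1       ]
bottle [ 0.66965981 -0.2638665   0.07      ]
brush [0.74590745 0.051022   0.01      ]
```

```bash
cat > run2.py <<'E'
from fit import *
grab_frame("side");grab_frame("top")
for c in("side","top"):
  for d in silhouettes("rubbing_block",c): print(c,d["p"],np.round(d["extent"]))
m=mk("rubbing_block",{"side":(182,175),"top":(154,234)})
for c in m: 
  k={c:m[c]};print("block",c,fit(lambda p:cost(BLOCK,pose(p[0],p[1],0,p[2]),k),[.482,.298,.38],[.01,.01,.2]))
print("block",fit(lambda p:cost(BLOCK,pose(p[0],p[1],0,p[2]),m),[.482,.298,.38],[.01,.01,.2]))
m=mk("face_mid",{"side":(239,210),"top":(278,206)})
S=lambda p:[([p[3],p[4]],[-.11,.11],[-.03,0]),([.068,.09],[-.1,.1],[0,.021])]
print("slab free z",fit(lambda p:cost(S([0,0,0,-.05,p[4]]),pose(p[0],p[1],p[3],p[2],np.pi/6),m),[.49,-.01,-.15,.105,.1],[.01,.01,.1,.01,.01]))
P,_=fit(lambda p:cost(S(p),pose(p[0],p[1],.102,p[2],np.pi/6),m),[.491,-.011,-.15,-.04,.105],[.01,.01,.1,.01,.01]);print(P)
out=[]
for c,(u,v) in (("side",(190,150)),("top",(215,150))):
  im=cv2.imread(f"pics/{c}0.png")[v:v+120,u:u+130];im=cv2.resize(im,None,fx=3,fy=3,interpolation=cv2.INTER_CUBIC);im=cv2.convertScaleAbs(im,alpha=1.6)
  T=pose(P[0],P[1],.102,P[2],np.pi/6)
  for xx in (-.05,-.03,0,.05,.068,.09):
    a,b=[((proj(c,T[:3,:3]@[xx,y,0]+T[:3,3])-[u,v]+.5)*3).astype(int) for y in(-.11,.11)]
    cv2.line(im,tuple(map(int,a)),tuple(map(int,b)),(0,255,0),1)
  out.append(im)
cv2.imwrite("pics/ov.png",np.hstack(out))
E
python3 run2.py
```

```text
side 0.83 [147. 164.  17.  23.]
side 0.58 [182. 175.  26.  28.]
top 0.73 [106. 265.  35.  32.]
top 0.72 [156. 234.  29.  38.]
block side (array([0.48049561, 0.30264642, 0.45724424]), np.float64(0.12910130065620806))
block top (array([0.4801245 , 0.29842088, 0.39821908]), np.float64(0.04304123855182296))
block (array([0.48081927, 0.29860186, 0.38041226]), np.float64(0.19082344272419582))
slab free z (array([ 0.50171049, -0.01202565, -0.16601393,  0.10593369,  0.09757653]), np.float64(0.04901479570881706))
[ 0.49497414 -0.01091733 -0.16555142 -0.04196961  0.10548716]
```

View pics/ov.png

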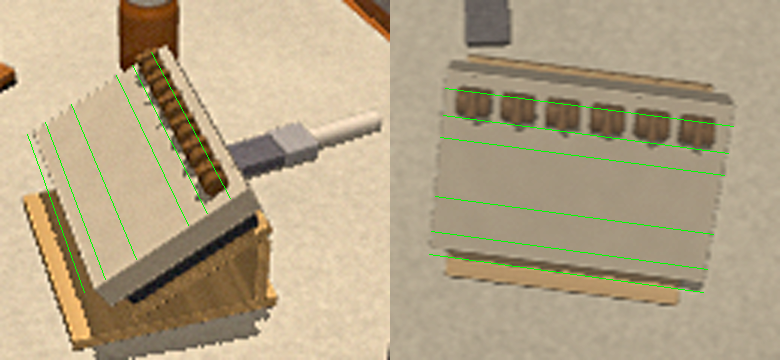

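The overlay shows the fixed-z model about 8 mm too low on the slope. The free-z fit, face_mid about (0.502, -0.012, 0.105) with yaw -0.166, matches the lower edge and the vertebrae. The block is at (0.480, 0.2985) with yaw about 0.385.

Call:
apply_moves(
  moves=[
    [0,0,-0.98,0,0,0,1],
    [0,0,-0.98,0,0,0,1],
    [0,0,-0.98,0,0,0,1],
    [0,0,-0.98,0,0,0,1],
    [0,0,-0.98,0,0,0,1],
    [0,0,-0.98,0,0,0,1],
    [0,0,-0.98,0,0,0,1],
    [0,0,-0.98,0,0,0,1],
  ],
  grip_force=60,
)

```text
clock: 2.47
tcp_pos: [0.285, 0.6119, 0.2078]
orientation: [-0.609, 3.082, -0.0]
contact_force: [0.3, 0.3, -0.1]
grip_width: 0.0852
gripper_force: 0.0
```

```bash
cat > to.py <<'E'
from h import *
import sys
# error to a target TCP: position and rotation in tool axes (m, units of 6 deg)
def err(p,Rt):
    s=telemetry.get_obs();Rc=R.from_rotvec(s["orientation"])
    print("t",round(s["clock"],2),"pos",np.round(s["tcp_pos"],4),"F",np.round(s["contact_force"],1),"w",round(s["grip_width"],4))
    print("shift tool",np.round(Rc.inv().apply(np.array(p)-s["tcp_pos"]),4),"turn(6deg)",np.round((Rc.inv()*Rt).as_rotvec(degrees=True)/6,3))
def down(yang): # tool z down, tool y at world angle
    y=np.array([np.cos(yang),np.sin(yang),0]);z=np.array([0,0,-1.]);return R.from_matrix(np.c_[np.cross(y,z),y,z])
E
python3 -c "
from to import *
err([.480,.2985,.024],down(.385+np.pi/2))"
```

```text
t 2.47 pos [0.285  0.6119 0.2078] F [ 0.3  0.3 -0.1] w 0.0852
shift tool [-0.0611 -0.364   0.1838] turn(6deg) [-0.    0.    0.05]
```

Call:
apply_moves(
  moves=[
    [0,0,0,-0.006,-0.04,0,1],
    [0,0,0,-0.006,-0.04,0,1],
    [0,0,0,-0.006,-0.04,0,1],
    [0,0,0,-0.006,-0.04,0,1],
    [0,0,0,-0.006,-0.04,0,1],
    [0,0,0,-0.006,-0.04,0,1],
    [0,0,0,-0.006,-0.04,0,1],
    [0,0,0,-0.006,-0.04,0,1],
  ],
)

```text
clock: 3.13
tcp_pos: [0.4505, 0.3316, 0.2081]
orientation: [-0.601, 3.083, 0.001]
contact_force: [0.9, 1.4, 0.4]
grip_width: 0.0855
gripper_force: 0.0
```

Call:
apply_moves(
  moves=[
    [0,0,0,-0.0025,-0.011,0.012,1],
    [0,0,0,-0.0025,-0.011,0.012,1],
    [0,0,0,-0.0025,-0.011,0.012,1],
    [0,0,0,-0.0025,-0.011,0.012,1],
    [0,0,0,-0.0025,0,0.012,1],
    [0,0,0,0,0,0.012,1],
    [0,0,0,0,0,0.012,1],
    [0,0,0,0,0,0,1],
  ],
)

```text
clock: 3.8
tcp_pos: [0.4757, 0.2973, 0.1209]
orientation: [0.603, -3.079, 0.002]
contact_force: [-0.3, -0.5, -0.7]
grip_width: 0.0851
gripper_force: 0.0
```

```bash
python3 -c "
from to import *
err([.480,.2985,.024],down(.385+np.pi/2))
ims=[]
for c,(u,v) in (('side',(130,110)),('top',(100,180))):
  im=grab_frame(c)[v:v+100,u:u+110]; ims.append(cv2.resize(cv2.convertScaleAbs(im,alpha=1.6),None,fx=3.5,fy=3.5,interpolation=cv2.INTER_CUBIC))
cv2.imwrite('pics/pre.png',np.hstack(ims))"
```

```text
t 3.8 pos [0.4757 0.2973 0.1209] F [-0.3 -0.5 -0.7] w 0.0851
shift tool [-0.0048 -0.0005  0.0969] turn(6deg) [-0.006 -0.042  0.018]
```

View pics/pre.png

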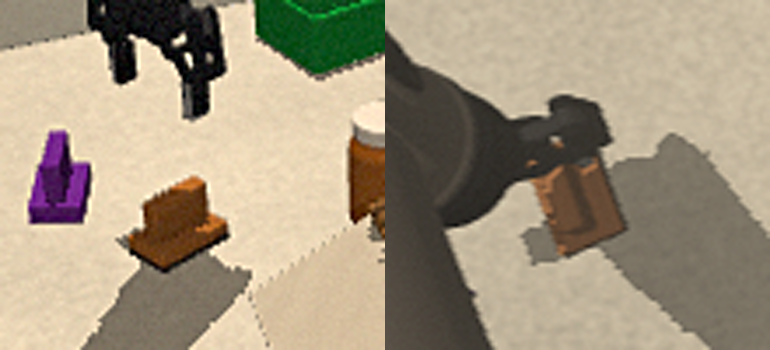

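The gripper straddles the rib: side view shows the fingers at (120,60) and (195,100), above the brown block at (175,225). I go down and close.

Call:
apply_moves(
  moves=[
    [0,0,0,-0.005,0,0.015,1],
    [0,0,0,0,0,0.015,1],
    [0,0,0,0,0,0.015,1],
    [0,0,0,0,0,0.015,1],
    [0,0,0,0,0,0.015,1],
    [0,0,0,0,0,0.012,1],
    [0,0,0,0,0,0.008,1],
    [0,0,0,0,0,0,1],
  ],
)

```text
clock: 4.57
tcp_pos: [0.4816, 0.299, 0.0276]
orientation: [0.602, -3.082, 0.001]
contact_force: [0.1, -0.4, 0.5]
grip_width: 0.0851
gripper_force: 0.0
```

Call:
apply_moves(
  moves=[
    [0,0,0,0,0,0,-1],
    [0,0,0,0,0,0,-1],
    [0,0,0,0,0,0,-1],
    [0,0,0,0,0,0,-1],
    [0,0,0,0,0,0,-1],
    [0,0,0,0,0,0,-1],
    [0,0,0,0,0,0,-1],
    [0,0,0,0,0,0,-1],
  ],
  grip_force=60,
)

```text
clock: 5.23
tcp_pos: [0.4826, 0.2998, 0.0294]
orientation: [-0.602, 3.083, 0.001]
contact_force: [-1.3, 1.2, 4.9]
grip_width: 0.0158
gripper_force: 60.0
```

```bash
python3 -c "
from to import *
err([.480,.2985,.024],down(.385+np.pi/2)); s=telemetry.get_obs();print(s['gripper_force'],s['joints'])"
```

```text
t 5.23 pos [0.4826 0.2998 0.0294] F [-1.3  1.2  4.9] w 0.0158
shift tool [ 0.0029 -0.0002  0.0054] turn(6deg) [0.006 0.009 0.004]
59.99454632692505 [-0.62934776  0.53346715 -0.0464269   1.94769729  0.03801262  0.66019597
  1.25691114]
```

Call:
apply_moves(
  moves=[
    [0,0,0,0,0,-0.02,-1],
    [0,0,0,0,0,-0.03,-1],
    [0,0,0.9,0,0,-0.03,-1],
    [0,0,0.9,0,0,-0.03,-1],
    [0,0,0.9,0,0,-0.03,-1],
    [0,0,0.9,0,0,-0.03,-1],
    [0,0,0.9,0,0,-0.02,-1],
    [0,0,0.9,0,0,-0.01,-1],
  ],
)

```text
clock: 5.9
tcp_pos: [0.4833, 0.2995, 0.2316]
orientation: [0.29, 3.125, 0.004]
contact_force: [0.7, -0.4, -2.3]
grip_width: 0.0161
gripper_force: 59.1
```

Call:
apply_moves(
  moves=[
    [0,0,0.9,0,0,0,-1],
    [0,0,0.9,0,0,0,-1],
    [0,0,0.9,0,0,0,-1],
    [0,0,0.9,0,0,0,-1],
    [0,0,0.9,0,0,0,-1],
    [0,0,0.9,0,0,0,-1],
    [0,0,0.9,0,0,0,-1],
    [0,0,0.9,0,0,0,-1],
  ],
)

```text
clock: 6.57
tcp_pos: [0.4819, 0.2985, 0.2279]
orientation: [-1.421, -2.801, 0.003]
contact_force: [0.8, 0.0, -1.6]
grip_width: 0.0158
gripper_force: 59.0
```

```bash
cat >> to.py <<'E'
FT=pose=None
def face(C=(.502,-.012,.105),yaw=-.166):
    T=np.eye(4);T[:3,:3]=(R.from_euler('z',yaw)*R.from_euler('y',-np.pi/6)).as_matrix();T[:3,3]=C;return T
def tool_on_face(x,y,h,L=.0294,off=0.): # sole at height h above the face
    T=face();X=T[:3,:3];n=X[:,2]
    return T[:3,3]+X@[x,y+off,h+L], R.from_matrix(np.c_[X[:,1],X[:,0],-n])
E
python3 -c "
from to import *
p,Rt=tool_on_face(0,.066,.07);print(p);err(p,Rt);err(p,down(-.166))"
```

```text
[0.46388895 0.0613051  0.19108293]
t 6.57 pos [0.4819 0.2985 0.2279] F [ 0.8  0.  -1.6] w 0.0158
shift tool [-0.1808 -0.1545  0.0372] turn(6deg) [-4.745 -1.984  7.441]
t 6.57 pos [0.4819 0.2985 0.2279] F [ 0.8  0.  -1.6] w 0.0158
shift tool [-0.1808 -0.1545  0.0372] turn(6deg) [-0.015  0.01   7.617]
```

Call:
apply_moves(
  moves=[
    [0,0,0.95,0,0,0,-1],
    [0,0,0.95,0,0,0,-1],
    [0,0,0.95,0,0,0,-1],
    [0,0,0.95,0,0,0,-1],
    [0,0,0.95,0,0,0,-1],
    [0,0,0.95,0,0,0,-1],
    [0,0,0.95,0,0,0,-1],
    [0,0,0.95,0,0,0,-1],
  ],
)

```text
clock: 7.23
tcp_pos: [0.4819, 0.2986, 0.2279]
orientation: [2.396, 2.031, -0.003]
contact_force: [0.4, -0.2, -2.5]
grip_width: 0.0156
gripper_force: 59.0
```

```bash
python3 -c "
from to import *
p,Rt=tool_on_face(0,.066,.07);err(p,Rt);err(p,down(-.166))"
```

```text
t 7.23 pos [0.4819 0.2986 0.2279] F [ 0.4 -0.2 -2.5] w 0.0156
shift tool [-0.2369  0.0211  0.0372] turn(6deg) [-5.01   0.01   0.018]
t 7.23 pos [0.4819 0.2986 0.2279] F [ 0.4 -0.2 -2.5] w 0.0156
shift tool [-0.2369  0.0211  0.0372] turn(6deg) [-0.01   0.014  0.015]
```

Call:
apply_moves(
  moves=[
    [-0.6,0,0,-0.03,0,0,-1],
    [-0.6,0,0,-0.03,0,0,-1],
    [-0.6,0,0,-0.03,0,0,-1],
    [-0.6,0,0,-0.03,0,0,-1],
    [-0.6,0,0,-0.03,0,0,-1],
    [-0.7,0,0,-0.03,0,0,-1],
    [-0.7,0,0,-0.03,0,0,-1],
    [-0.6,0,0,-0.027,0,0,-1],
  ],
)

```text
clock: 7.9
tcp_pos: [0.4432, 0.0632, 0.2278]
orientation: [2.057, 1.753, 0.471]
contact_force: [0.1, -0.8, -2.0]
grip_width: 0.0158
gripper_force: 59.3
```

```bash
python3 -c "
from to import *
p,Rt=tool_on_face(0,.066,.07);err(p,Rt)"
```

```text
t 7.9 pos [0.4432 0.0632 0.2278] F [ 0.1 -0.8 -2. ] w 0.0158
shift tool [ 0.0014 -0.0005  0.0421] turn(6deg) [ 0.017 -0.028  0.058]
```

Call:
apply_moves(
  moves=[
    [0,0,0,0,0,0.014,-1],
    [0,0,0,0,0,0.014,-1],
    [0,0,0,0,0,0.014,-1],
    [0,0,0,0,0,0.014,-1],
    [0,0,0,0,0,0.014,-1],
    [0,0,0,0,0,0.01,-1],
    [0,0,0,0,0,0,-1],
    [0,0,0,0,0,0,-1],
  ],
)

```text
clock: 8.57
tcp_pos: [0.4835, 0.0578, 0.1587]
orientation: [2.06, 1.754, 0.466]
contact_force: [0.3, 0.1, -1.7]
grip_width: 0.0157
gripper_force: 59.4
```

```bash
python3 -c "
from to import *
p,Rt=tool_on_face(0,.066,0);err(p,Rt)
s=telemetry.get_obs();Rc=R.from_rotvec(s['orientation']);t=s['tcp_pos']
T=face()
ims=[]
for c,(u,v) in (('side',(180,120)),('top',(205,130))):
  im=cv2.resize(cv2.convertScaleAbs(grab_frame(c)[v:v+130,u:u+130],alpha=1.6),None,fx=3,fy=3,interpolation=cv2.INTER_CUBIC)
  def poly(P,col): cv2.polylines(im,[np.array([(proj(c,q)-[u,v]+.5)*3 for q in P]).astype(np.int32)],True,col,1)
  poly([t+Rc.apply([x,y,.0294]) for x,y in((-.04,-.025),(.04,-.025),(.04,.025),(-.04,.025))],(0,0,255))
  poly([t+Rc.apply([x,y,.0114]) for x,y in((-.04,-.025),(.04,-.025),(.04,.025),(-.04,.025))],(255,0,255))
  poly([T[:3,:3]@[x,y,0]+T[:3,3] for x,y in((-.05,-.11),(-.05,.11),(.05,.11),(.05,-.11))],(0,255,0))
  ims.append(im)
cv2.imwrite('pics/app.png',np.hstack(ims))"
```

```text
t 8.57 pos [0.4835 0.0578 0.1587] F [ 0.3  0.1 -1.7] w 0.0157
shift tool [ 0.0001 -0.001   0.032 ] turn(6deg) [-0.018 -0.01   0.054]
```

View pics/app.png

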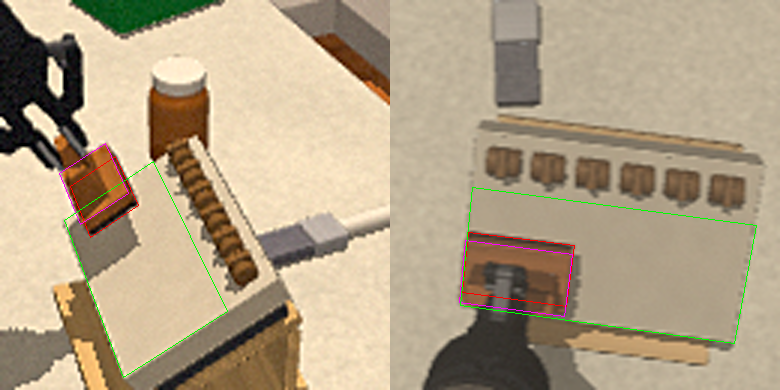

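The overlay of the block's predicted sole (red) and the face (green) matches both pictures, with the block square over the left end. I close in gently.

Call:
apply_moves(
  moves=[
    [0,0,0,0,0,0.004,-1],
    [0,0,0,0,0,0.004,-1],
    [0,0,0,0,0,0.004,-1],
    [0,0,0,0,0,0.004,-1],
    [0,0,0,0,0,0.004,-1],
    [0,0,0,0,0,0.003,-1],
    [0,0,0,0,0,0,-1],
    [0,0,0,0,0,0,-1],
  ],
)

```text
clock: 9.33
tcp_pos: [0.4956, 0.0569, 0.1393]
orientation: [2.059, 1.754, 0.469]
contact_force: [0.5, 0.9, -2.2]
grip_width: 0.0158
gripper_force: 59.4
```

Call:
apply_moves(
  moves=[
    [0,0,0,0,0,0.001,-1],
    [0,0,0,0,0,0.001,-1],
    [0,0,0,0,0,0.001,-1],
    [0,0,0,0,0,0.001,-1],
    [0,0,0,0,0,0.001,-1],
    [0,0,0,0,0,0.001,-1],
    [0,0,0,0,0,0,-1],
    [0,0,0,0,0,0,-1],
  ],
)

```text
clock: 10.0
tcp_pos: [0.4986, 0.0565, 0.1343]
orientation: [2.059, 1.754, 0.47]
contact_force: [-0.4, -1.1, -1.8]
grip_width: 0.0158
gripper_force: 59.4
```

```bash
cat >> to.py <<'E'
def st():
    s=telemetry.get_obs();T=face();X=T[:3,:3];q=X.T@(s["tcp_pos"]-T[:3,3]);F=X.T@(s["contact_force"]-np.array([.3,0,-2]))
    Rt=tool_on_face(0,0,0)[1];Rc=R.from_rotvec(s["orientation"])
    print("t",round(s["clock"],2),"face xyz mm",np.round(1e3*(q-[0,0,.0294]),1),"F face",np.round(F,1),"turn err(6deg)",np.round((Rc.inv()*Rt).as_rotvec(degrees=True)/6,2),"M tool",np.round(Rc.inv().apply(s["moment"]),2),"w",round(s["grip_width"],4))
E
python3 -c "
from to import *
st()"
```

```text
t 10.0 face xyz mm [ 1.9 67.   3.3] F face [-0.4 -1.2  0.4] turn err(6deg) [-0.   -0.03  0.06] M tool [ 0.82 -0.04  0.03] w 0.0158
```

Call:
apply_moves(
  moves=[
    [0,0,0,0,0,0.001,-1],
    [0,0,0,0,0,0.001,-1],
    [0,0,0,0,0,0.001,-1],
    [0,0,0,0,0,0.001,-1],
    [0,0,0,0,0,0.001,-1],
    [0,0,0,0,0,0,-1],
    [0,0,0,0,0,0,-1],
    [0,0,0,0,0,0,-1],
  ],
)

```text
clock: 10.67
tcp_pos: [0.5011, 0.0561, 0.1301]
orientation: [2.059, 1.754, 0.47]
contact_force: [-0.6, -1.7, 0.1]
grip_width: 0.0155
gripper_force: 59.7
```

```bash
python3 -c "
from to import *
st()"
```

```text
t 10.67 face xyz mm [ 2.  67.1 -1.6] F face [ 0.5 -1.9  2.1] turn err(6deg) [ 0.   -0.03  0.05] M tool [ 0.75 -0.05 -0.05] w 0.0155
```

Call:
apply_moves(
  moves=[
    [0,0,0,0,0,0.001,-1],
    [0,0,0,0,0,0.001,-1],
    [0,0,0,0,0,0.001,-1],
    [0,0,0,0,0,0.001,-1],
    [0,0,0,0,0,0.001,-1],
    [0,0,0,0,0,0,-1],
    [0,0,0,0,0,0,-1],
    [0,0,0,0,0,0,-1],
  ],
)

```text
clock: 11.33
tcp_pos: [0.5037, 0.0557, 0.1259]
orientation: [2.058, 1.754, 0.47]
contact_force: [-2.1, -1.9, 4.6]
grip_width: 0.0156
gripper_force: 60.3
```

```bash
python3 -c "
from to import *
st()"
```

```text
t 11.33 face xyz mm [ 2.2 67.1 -6.6] F face [ 1.5 -2.3  6.7] turn err(6deg) [ 0.   -0.03  0.05] M tool [ 0.61 -0.27  0.  ] w 0.0156
```

Call:
apply_moves(
  moves=[
    [0,0,0,0,0,0.001,-1],
    [0,0,0,0,0,0.0005,-1],
    [0,0,0,0,0,0,-1],
    [0,0,0,0,0,0,-1],
    [0,0,0,-0.001,0,0,-1],
    [0,0,0,-0.002,0,0,-1],
    [0,0,0,-0.002,0,0,-1],
    [0,0,0,-0.002,0,0,-1],
  ],
)

```text
clock: 12.0
tcp_pos: [0.5039, 0.0516, 0.125]
orientation: [2.057, 1.758, 0.476]
contact_force: [-3.5, 4.9, 5.2]
grip_width: 0.0159
gripper_force: 60.4
```

```bash
python3 -c "
from to import *
st()"
```

```text
t 12.0 face xyz mm [ 2.5 63.1 -7.7] F face [-0.3  4.2  8.5] turn err(6deg) [ 0.01 -0.08  0.07] M tool [0.88 1.   0.13] w 0.0159
```

Force is about 8.5 N normal with 4 N of friction and very little tilt. I carry on with the stroke.

Call:
apply_moves(
  moves=[
    [0,0,0,-0.002,0,0,-1],
    [0,0,0,-0.002,0,0,-1],
    [0,0,0,-0.002,0,0,-1],
    [0,0,0,-0.002,0,0,-1],
    [0,0,0,-0.002,0,0,-1],
    [0,0,0,-0.002,0,0,-1],
    [0,0,0,-0.002,0,0,-1],
    [0,0,0,-0.002,0,0,-1],
  ],
)

```text
clock: 12.67
tcp_pos: [0.5014, 0.0356, 0.125]
orientation: [2.057, 1.758, 0.476]
contact_force: [-3.2, 4.8, 4.6]
grip_width: 0.016
gripper_force: 60.4
```

```bash
python3 -c "
from to import *
st()"
```

```text
t 12.67 face xyz mm [ 2.7 46.9 -7.8] F face [-0.4  4.2  7.8] turn err(6deg) [ 0.01 -0.08  0.07] M tool [0.86 0.98 0.09] w 0.016
```

Steady. I make two calls back to back.

Call:
apply_moves(
  moves=[
    [0,0,0,-0.002,0,0,-1],
    [0,0,0,-0.002,0,0,-1],
    [0,0,0,-0.002,0,0,-1],
    [0,0,0,-0.002,0,0,-1],
    [0,0,0,-0.002,0,0,-1],
    [0,0,0,-0.002,0,0,-1],
    [0,0,0,-0.002,0,0,-1],
    [0,0,0,-0.002,0,0,-1],
  ],
)

```text
clock: 13.33
tcp_pos: [0.4988, 0.0198, 0.125]
orientation: [2.057, 1.758, 0.476]
contact_force: [-2.5, 5.9, 5.5]
grip_width: 0.0157
gripper_force: 60.4
```

Call:
apply_moves(
  moves=[
    [0,0,0,-0.002,0,0,-1],
    [0,0,0,-0.002,0,0,-1],
    [0,0,0,-0.002,0,0,-1],
    [0,0,0,-0.002,0,0,-1],
    [0,0,0,-0.002,0,0,-1],
    [0,0,0,-0.002,0,0,-1],
    [0,0,0,-0.002,0,0,-1],
    [0,0,0,-0.002,0,0,-1],
  ],
)

```text
clock: 14.0
tcp_pos: [0.4963, 0.0039, 0.125]
orientation: [2.057, 1.758, 0.476]
contact_force: [-2.7, 4.6, 5.0]
grip_width: 0.0157
gripper_force: 60.4
```

```bash
python3 -c "
from to import *
st()"
```

```text
t 14.0 face xyz mm [ 2.8 14.7 -8. ] F face [0.3 4.1 8. ] turn err(6deg) [ 0.01 -0.08  0.07] M tool [0.79 0.97 0.08] w 0.0157
```

Call:
apply_moves(
  moves=[
    [0,0,0,-0.002,0,0,-1],
    [0,0,0,-0.002,0,0,-1],
    [0,0,0,-0.002,0,0,-1],
    [0,0,0,-0.002,0,0,-1],
    [0,0,0,-0.002,0,0,-1],
    [0,0,0,-0.002,0,0,-1],
    [0,0,0,-0.002,0,0,-1],
    [0,0,0,-0.002,0,0,-1],
  ],
)

```text
clock: 14.67
tcp_pos: [0.4937, -0.012, 0.1249]
orientation: [2.057, 1.758, 0.476]
contact_force: [-2.1, 4.4, 4.7]
grip_width: 0.0156
gripper_force: 60.4
```

Call:
apply_moves(
  moves=[
    [0,0,0,-0.002,0,0,-1],
    [0,0,0,-0.002,0,0,-1],
    [0,0,0,-0.002,0,0,-1],
    [0,0,0,-0.002,0,0,-1],
    [0,0,0,-0.002,0,0,-1],
    [0,0,0,-0.002,0,0,-1],
    [0,0,0,-0.002,0,0,-1],
    [0,0,0,-0.002,0,0,-1],
  ],
)

```text
clock: 15.33
tcp_pos: [0.4912, -0.0278, 0.1249]
orientation: [2.057, 1.758, 0.475]
contact_force: [-3.2, 4.4, 5.7]
grip_width: 0.0157
gripper_force: 60.4
```

```bash
python3 -c "
from to import *
st()"
```

```text
t 15.33 face xyz mm [  3.  -17.4  -8.2] F face [0.3 3.8 8.8] turn err(6deg) [ 0.01 -0.08  0.07] M tool [0.78 0.9  0.08] w 0.0157
```

Call:
apply_moves(
  moves=[
    [0,0,0,-0.002,0,0,-1],
    [0,0,0,-0.002,0,0,-1],
    [0,0,0,-0.002,0,0,-1],
    [0,0,0,-0.002,0,0,-1],
    [0,0,0,-0.002,0,0,-1],
    [0,0,0,-0.002,0,0,-1],
    [0,0,0,-0.002,0,0,-1],
    [0,0,0,-0.002,0,0,-1],
  ],
)

```text
clock: 16.0
tcp_pos: [0.4886, -0.0437, 0.1249]
orientation: [2.057, 1.758, 0.475]
contact_force: [-2.1, 4.8, 4.4]
grip_width: 0.0157
gripper_force: 60.4
```

Call:
apply_moves(
  moves=[
    [0,0,0,-0.002,0,0,-1],
    [0,0,0,-0.002,0,0,-1],
    [0,0,0,-0.002,0,0,-1],
    [0,0,0,-0.002,0,0,-1],
    [0,0,0,-0.002,0,0,-1],
    [0,0,0,-0.002,0,0,-1],
    [0,0,0,-0.002,0,0,-1],
    [0,0,0,-0.002,0,0,-1],
  ],
)

```text
clock: 16.67
tcp_pos: [0.486, -0.0596, 0.1248]
orientation: [2.057, 1.758, 0.475]
contact_force: [-2.2, 5.2, 5.6]
grip_width: 0.0161
gripper_force: 60.4
```

Call:
apply_moves(
  moves=[
    [0,0,0,-0.002,0,0,-1],
    [0,0,0,-0.002,0,0,-1],
    [0,0,0,-0.002,0,0,-1],
    [0,0,0,-0.002,0,0,-1],
    [0,0,0,-0.002,0,0,-1],
    [0,0,0,-0.002,0,0,-1],
    [0,0,0,-0.002,0,0,-1],
    [0,0,0,-0.002,0,0,-1],
  ],
)

```text
clock: 17.33
tcp_pos: [0.4835, -0.0755, 0.1248]
orientation: [2.057, 1.758, 0.475]
contact_force: [-1.7, 5.1, 4.1]
grip_width: 0.0154
gripper_force: 60.4
```

```bash
python3 -c "
from to import *
st()"
```

```text
t 17.33 face xyz mm [  3.2 -65.7  -8.4] F face [0.7 4.7 6.7] turn err(6deg) [ 0.01 -0.07  0.07] M tool [0.83 0.97 0.06] w 0.0154
```

Call:
apply_moves(
  moves=[
    [0,0,0,-0.002,0,0,-1],
    [0,0,0,0,0,0,-1],
    [0,0,0,0,0,0,-1],
    [0,0,0,0,0,-0.005,-1],
    [0,0,0,0,0,-0.02,-1],
    [0,0,0,0,0,-0.025,-1],
    [0,0,0,0,0,-0.03,-1],
    [0,0,0,0,0,-0.02,-1],
  ],
)

```text
clock: 18.0
tcp_pos: [0.4558, -0.0808, 0.1653]
orientation: [2.067, 1.749, 0.455]
contact_force: [-0.1, -0.5, -1.8]
grip_width: 0.0157
gripper_force: 59.4
```

Call:
apply_moves(
  moves=[
    [0.6,0,0,-0.026,0,0,-1],
    [0.6,0,0,-0.026,0,0,-1],
    [0.6,0,0,-0.026,0,0,-1],
    [0.6,0,0,-0.026,0,0,-1],
    [0.6,0,0,-0.026,0,0,-1],
    [0.7,0,0,-0.026,0,0,-1],
    [0.7,0,0,-0.026,0,0,-1],
    [0.6,0,0,-0.026,0,0,-1],
  ],
)

```text
clock: 18.67
tcp_pos: [0.4231, -0.2773, 0.1675]
orientation: [2.386, 2.008, 0.006]
contact_force: [1.4, -0.2, -2.6]
grip_width: 0.016
gripper_force: 59.4
```

```bash
python3 -c "
from to import *
err([.4745,-.3245,.055],down(-.166));print(telemetry.get_obs()['joints'])
grab_frame('top');
for t in ('mat','rubbing_block'):
  for d in silhouettes(t,'top')[:3]:print(t,d['p'],d['extent'])
im=grab_frame('side')
cv2.imwrite('pics/aft.png',cv2.convertScaleAbs(im,alpha=1.5))"
```

```text
t 18.67 pos [ 0.4231 -0.2773  0.1675] F [ 1.4 -0.2 -2.6] w 0.016
shift tool [-0.0364  0.0564  0.114 ] turn(6deg) [ 0.19   0.114 -0.056]
[ 1.07672806  0.31839174 -0.73729383  1.9749507   0.27684629  0.92367366
  0.02830249]
mat 0.62 [394.4, 230.6, 50.4, 61.9]
mat 0.59 [371.9, 153.8, 33.6, 33.7]
mat 0.55 [278.6, 210.7, 100.2, 85.5]
rubbing_block 0.75 [106.1, 267.4, 36.8, 31.8]
rubbing_block 0.65 [394.6, 246.1, 33.5, 28.8]
rubbing_block 0.59 [370.9, 151.8, 36.7, 32.6]
```

View pics/aft.png

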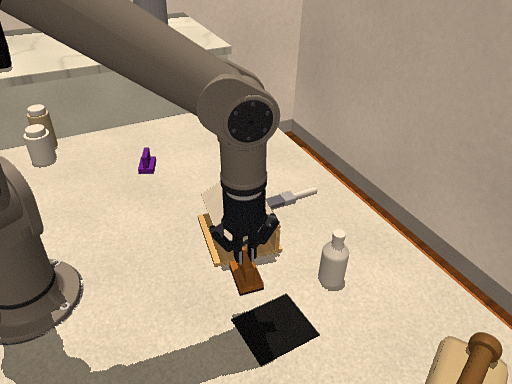

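The block is held clear of the slab, side (247,275), near the mat at (275,328), and the jar, brush and bottle stand untouched. I move over the mat.

Call:
apply_moves(
  moves=[
    [0.1,0.1,0,-0.009,0.014,0,-1],
    [0.1,0,0,-0.009,0.014,0,-1],
    [0,0,0,-0.009,0.014,0,-1],
    [0,0,0,-0.009,0.014,0,-1],
    [0,0,0,0,0,0.02,-1],
    [0,0,0,0,0,0.02,-1],
    [0,0,0,0,0,0.02,-1],
    [0,0,0,0,0,0,-1],
  ],
)

```text
clock: 19.53
tcp_pos: [0.4697, -0.3182, 0.1047]
orientation: [-2.399, -2.023, 0.002]
contact_force: [-1.2, 0.6, -2.5]
grip_width: 0.0157
gripper_force: 59.5
```

```bash
python3 -c "
from to import *
err([.4745,-.3245,.0335],down(-.166))"
```

```text
t 19.53 pos [ 0.4697 -0.3182  0.1047] F [-1.2  0.6 -2.5] w 0.0157
shift tool [-0.0055  0.006   0.0711] turn(6deg) [-0.034 -0.013 -0.032]
```

Call:
apply_moves(
  moves=[
    [0,0,0,-0.005,0.006,0.015,-1],
    [0,0,0,0,0,0.015,-1],
    [0,0,0,0,0,0.015,-1],
    [0,0,0,0,0,0.01,-1],
    [0,0,0,0,0,0.006,-1],
    [0,0,0,0,0,0.004,-1],
    [0,0,0,0,0,0.002,-1],
    [0,0,0,0,0,0,-1],
  ],
)

```text
clock: 20.2
tcp_pos: [0.4781, -0.3269, 0.0417]
orientation: [2.401, 2.021, 0.001]
contact_force: [0.1, 0.1, -2.6]
grip_width: 0.016
gripper_force: 59.5
```

```bash
python3 -c "
from to import *
err([.4745,-.3245,.0335],down(-.166))"
```

```text
t 20.2 pos [ 0.4781 -0.3269  0.0417] F [ 0.1  0.1 -2.6] w 0.016
shift tool [ 0.0018 -0.0039  0.0082] turn(6deg) [ 0.028  0.017 -0.048]
```

Call:
apply_moves(
  moves=[
    [0,0,0,0,0,0.002,-1],
    [0,0,0,0,0,0.002,-1],
    [0,0,0,0,0,0.001,-1],
    [0,0,0,0,0,0.001,-1],
    [0,0,0,0,0,0.001,-1],
    [0,0,0,0,0,0,-1],
    [0,0,0,0,0,0,-1],
    [0,0,0,0,0,0,-1],
  ],
)

```text
clock: 20.87
tcp_pos: [0.4779, -0.327, 0.0345]
orientation: [2.401, 2.021, 0.001]
contact_force: [0.6, 0.2, -3.1]
grip_width: 0.0159
gripper_force: 59.5
```

```bash
python3 -c "
from to import *
err([.4745,-.3245,.0335],down(-.166))"
```

```text
t 20.87 pos [ 0.4779 -0.327   0.0345] F [ 0.6  0.2 -3.1] w 0.0159
shift tool [ 0.0019 -0.0038  0.001 ] turn(6deg) [ 0.025  0.016 -0.05 ]
```

Call:
apply_moves(
  moves=[
    [0,0,0,0,0,0.001,-1],
    [0,0,0,0,0,0.001,-1],
    [0,0,0,0,0,0,-1],
    [0,0,0,0,0,0,-1],
    [0,0,0,0,0,0,-1],
    [0,0,0,0,0,0,-1],
    [0,0,0,0,0,0,-1],
    [0,0,0,0,0,0,-1],
  ],
)

```text
clock: 21.53
tcp_pos: [0.4786, -0.3273, 0.0333]
orientation: [2.4, 2.02, 0.001]
contact_force: [-0.2, 0.7, 5.6]
grip_width: 0.0159
gripper_force: 60.5
```

Contact with the mat. I release and lift off.

Call:
apply_moves(
  moves=[
    [0,0,0,0,0,0,1],
    [0,0,0,0,0,0,1],
    [0,0,0,0,0,0,1],
    [0,0,0,0,0,0,1],
    [0,0,0,0,0,0,1],
    [0,0,0,0,0,0,1],
    [0,0,0,0,0,0,1],
    [0,0,0,0,0,0,1],
  ],
)

```text
clock: 22.2
tcp_pos: [0.4779, -0.327, 0.0324]
orientation: [2.401, 2.021, 0.001]
contact_force: [-0.4, -0.7, 0.4]
grip_width: 0.0855
gripper_force: 0.0
```

Call:
apply_moves(
  moves=[
    [0,0,0,0,0,-0.01,1],
    [0,0,0,0,0,-0.015,1],
    [0,0,0,0,0,-0.02,1],
    [0,0,0,0,0,-0.02,1],
    [0,0,0,0,0,-0.02,1],
    [0,0,0,0,0,-0.02,1],
    [0,0,0,0,0,-0.02,1],
    [0,0,0,0,0,0,1],
  ],
)

```text
clock: 22.87
tcp_pos: [0.4801, -0.3275, 0.1623]
orientation: [2.396, 2.017, 0.004]
contact_force: [0.1, 0.3, 1.0]
grip_width: 0.0852
gripper_force: 0.0
```

```bash
python3 -c "
from to import *
err([.4745,-.3245,.0335],down(-.166))
ims=[]
for c,(u,v) in (('side',(215,260)),('top',(345,170))):
  ims.append(cv2.resize(cv2.convertScaleAbs(grab_frame(c)[v:v+120,u:u+130],alpha=1.8),None,fx=3,fy=3,interpolation=cv2.INTER_CUBIC))
cv2.imwrite('pics/end.png',np.hstack(ims))"
```

```text
t 22.87 pos [ 0.4801 -0.3275  0.1623] F [0.1 0.3 1. ] w 0.0852
shift tool [ 0.0026 -0.0072  0.1287] turn(6deg) [ 0.085  0.043 -0.048]
```

View pics/end.png

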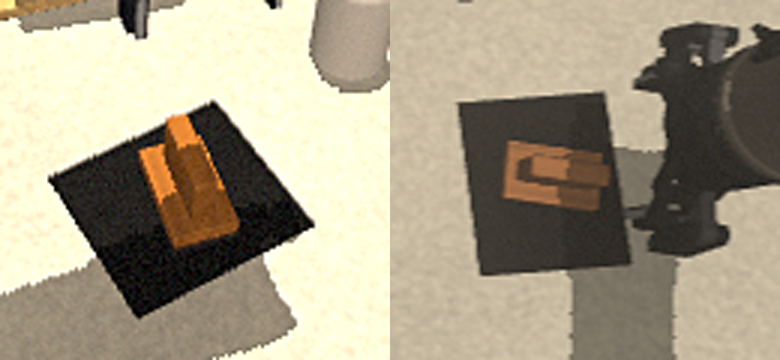

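The block stands sole-down near the middle of the mat, top crop (555,175) against the mat's centre (545,185), and the gripper is clear.

```bash
python3 -c "
from bench import order
print(order.hand_in())"
```

```text
the job is handed in; nothing more can be done
None
```

The stroke ran left to right at about 8 N, the block was set sole-down near the middle of the mat and released, and the job is handed in at about 23 s; no verdict was returned.

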